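# Fit the matching keyed plug-in shaft into the gear unit and hold it home

### The job

Of the three steel shafts standing on the light panel, take the one whose keyed end matches the bore of the sealer's gear unit and put it into the upright hub from above, turning it until its key slips into the keyway. Push it fully home, until its collar sits on the hub, and finish while still gripping the shaft and pressing it down firmly, because the clamp ring is tightened next; nothing is let go. Leave the other two shafts and everything else on the bench where they are.

Things in the scene. Friction and masses are not known exactly. Their poses are not given: they have to be found in the camera images.
- gear_unit: grey cast worm gear unit on a 190 x 170 x 10 mm steel plate, fixed to the bench, hub upright, self-locking (the hub cannot turn). Origin on the hub's axis at the bench surface, z up, +x towards the keyway. Housing top 80 mm above the bench; hub (steel tube, 44 mm outside, in a dark 62 mm split clamp ring) rises to 100 mm. Input flange at +y, 82 mm from the axis; worm side reaches 88 mm towards -x
- hub_mouth (a point): point on the hub's axis at its flat top face, 100 mm above the bench; axes as the gear unit's. The bore is round, 26.2 mm wide, no chamfer, free down to 90 mm below the face
- hub_keyway (a point): middle of the only keyway, at the hub's top face, 15.5 mm from the axis on the unit's +x side. The keyway is 10 mm wide, reaches 17.8 mm from the axis and runs the whole length of the bore. (The thin slit in the dark clamp ring at -y is no keyway)
- light_panel: flat white inspection light panel, 220 x 300 x 12 mm, fixed to the bench; origin at the centre of its underside, top 12 mm above the bench. The three shafts, the pulley and the hex key stand or lie on it
- shaft_m: the middle-sized plain steel shaft, the one that fits: stands upright on its keyed end, 118 mm high, about 0.38 kg. Origin at the centre of its lower end, z up. From below: journal 25 mm wide, 50 mm long, end chamfered to 21 mm over 3 mm; collar 36 mm wide, 50 to 58 mm up; plain round output end 20 mm wide, 58 to 118 mm up (grip here)
- shaft_m_shoulder (a point): on the middle shaft's axis at the underside of its collar, 50 mm above its lower end; home when it lies at hub_mouth, the collar resting on the hub's face. A steady push of 10 to 20 N there is firm; more is not needed
- shaft_m_key (a point): middle of the outer face of the shaft's one round-ended key, on its +x side, 16.5 mm from the axis; the key is 8 mm wide, 4 mm proud, 8 to 40 mm above the lower end. A misaligned key rests on the hub's face with the journal about 8 mm in; with both +x axes the same way (within about 0.06 rad) it slides on down
- shaft_s: the small shaft: same form, 98 mm high, journal 18 mm, key 6 mm, collar 28 mm, output end 15 mm; origin at the centre of its lower end, z up, key at +x; too slack for the bore; leave it
- shaft_l: the large shaft: same form, 134 mm high, journal 32 mm, key 10 mm, collar 46 mm, output end 26 mm; origin at the centre of its lower end, z up, key at +x; too thick for the bore; leave it
- belt_pulley: small aluminium belt pulley lying flat on the light panel, 48 mm across its flanges, 24 mm high; origin at the centre of its underside; bystander
- hex_key: dark L-shaped hex key lying on the light panel, 90 x 31 x 6 mm; bystander
- wipes_tub: white round tub with a green lid, 93 mm across, 195 mm high; origin at the centre of its underside; bystander
- plunger_can: dark red can with a round brass dish on top, 90 mm across, 145 mm high; bystander
- mouse: white computer mouse, 105 x 60 x 32 mm; bystander
- calculator: black desk calculator, 150 x 100 x 20 mm; bystander
- screw_tray: grey two-part tray of screws and washers, 140 x 100 x 32 mm; bystander
- spanner: steel spanner, 170 mm long, lying on the bench; bystander
Things that resemble listed ones, but are neither listed nor needed, are in the scene too. What is shaped like the shaft_m but orange is not meant.

How it is judged:
By the outcome, as a careful person would: the job done as asked, in the order asked, and still so for the second after the job is handed in, while the arm keeps its last pose, push and grip.
It also fails if it takes over 48 s, if anything falls off the work surface, if the arm or the gripper's body presses on something with over 40 N, if the wrist force passes 120 N, or if a joint passes its speed limit or range.

### The arm

A 7-joint arm with a two-finger parallel gripper is mounted at the origin on the work surface. World frame = base frame: x ahead of the robot, y to its left, z up, the work surface at z = 0. Lengths are in m, angles in rad, forces in N, time in s.
With the tool pointing down it reaches from about 0.4 to 0.875 m from the base axis. Payload 4.4 kg.
Tool frame: the origin (TCP) lies at the very end of the fingers, on their centre line; the grasp point (between the pads) lies 19 mm behind it (pinch_z is the distance from the TCP to the grasp point, in m); x points along the fingers, z is the direction in which the jaws open and shut, and the axes are right-handed (so a half turn about x gives the same grasp; the last joint's range is limited). The gripper opens to 85 mm and grips with 20 to 120 N. Pads are 22 mm wide; open, the fingers measure 114 mm over their backs; the gripper's body (76 mm by 85 mm) begins 54 mm behind the grasp point. The pads swing forward as they close: fully open they stand 13 mm farther back than shut.
Start: joints at [-1.204, 0.628, 0.038, 1.517, -0.027, 0.996, -0.02], TCP at [0.273, 0.59, 0.231] pointing down, gripper open.
Joint ranges: [-3.06, 3.06], [-0.37, 2.12], [-1.25, 1.32], [0.18, 2.47], [-1.1, 4.24], [0.23, 1.98], [-2.94, 2.94]. Speed limits (rad/s): [2.57, 2.57, 3.14, 3.14, 3.14, 3.14, 3.14].

### API

Orientations are given as a unit quaternion [x, y, z, w].
In Python, from bench import state, snapshot, close_job, pinch_z gives the robot as it stands.
- The arm moves only by the tool send_rows, never from a script. Its argument "deltas" is one flat list of numbers, 7 for each row, row after row: the shift along the tool's x, y, z in mm, then the turn, a rotation vector about the tool's x, y, z in degrees, then the finger opening in mm, from 0 to 85.4. In form: [dx, dy, dz, rx, ry, rz, claw, dx, dy, dz, rx, ry, rz, claw, ...]. A call has 1 to 20 rows; each row shifts and turns the commanded pose from where the row before left it, along the tool's axes as they then stand; what a row does not reach is not made up. A row lasts 1/8 s, in which the tool goes at most 62.5 mm and 10.7 degrees, less where a joint would pass 70% of its speed; a pose out of reach is approached as far as the arm can. A call is refused whole if a number of a shift passes 62.5 or a number of a turn 10.7, either way. A call with a gripper value outside its range is refused whole. The fingers move at their own pace and stop on an object; "force" is the grip in N (left out, the last holds). Time passes only in rows, so rows that do not move let the fingers close. It gives the time, the measured TCP pose, the force and the opening at its end, in the units of the state.
- state(): the state, without advancing time (a new reading comes with each control period).
- snapshot(name): name is "scene" or "top"; returns a dict with "img" (480x640x3 uint8, red, green, blue), "fx", "fy", "cx", "cy" (pixels), "xyz" and "attitude" of the camera in the world. Camera axes: x right, y down, z forward; pixel columns grow to the right and rows downward; lengths in m; the calibration is good to about 2 mm. A picture is of the moment at which its call begins. There is no depth.
- close_job(): hands the job in, once; it reports no verdict.
The state is a dict: "clock": time; "qpos": joint angles; "dq": joint speeds; "joint_torque": joint torques, N m; "eef_pos": TCP position; "tool_rot": TCP orientation; "contact_force": force on the tool from outside, world axes, zero at the start; "wrist_torque": the same for the moment, N m; "width": opening from 0.0 (shut) to 1.0 (fully open).
Only numpy, scipy, OpenCV 4.12 (cv2) and the standard library are available. Lean on these libraries where they do the work, as an engineer would, in place of code of your own. Each camera call takes 0.05 s, during which the arm holds its last target.

## Working session

There is one attempt and no reset: what is moved stays moved. The work goes in short steps, Python scripts to look and compute and a tool call to move; the robot and the scene stay as the last step left them, time stands still between calls to the robot, and variables do not carry over. Pictures are saved under pics/ and viewed, and the job is handed in when it is done.

Besides the shell and the picture viewer there is one more tool, called after "Call:" as name(argument=value, ...) on one line, values as JSON. send_rows: Moves the arm, as the interface text tells. Its arguments: {"type":"object","properties":{"deltas":{"type":"array"},"force":{"type":"number"}},"required":["deltas"]}

```bash
mkdir -p pics; ls; python3 - <<'E'
from bench import *
import cv2
print(state(),pinch_z)
for n in("scene","top"):
    s=snapshot(n); cv2.imwrite(f"pics/{n}0.png",s["img"][:,:,::-1]); print(n,{k:v for k,v in s.items() if k!="img"})
E
```

```text
pics
{'clock': 0.0, 'qpos': array([-1.20381106,  0.62937573,  0.0384636 ,  1.5183705 , -0.02695593,
        0.9962921 , -0.02003468]), 'dq': array([-0.00137514,  0.0005005 , -0.00166907, -0.00043915,  0.00122943,
        0.00057385, -0.00022961]), 'joint_torque': array([-5.73071757e-04, -5.63415670e+01,  1.22604780e+00, -1.93440789e+01,
        1.09862286e-02,  1.03625102e-02, -7.04068952e-06]), 'eef_pos': array([0.27234478, 0.58950267, 0.23036951]), 'tool_rot': array([-0.3813664 ,  0.59625716,  0.38058695,  0.59513918]), 'contact_force': array([-0.2725673 , -0.00156966,  0.36169455]), 'wrist_torque': array([-0.03089747,  0.0555145 , -0.03303439]), 'width': 1.0019014413442102} 0.0187
scene {'fx': 484.2098265605034, 'fy': 484.2098265605034, 'cx': 306.93618189998506, 'cy': 239.3600350644995, 'xyz': array([0.98560078, 0.6811605 , 1.12417027]), 'attitude': array([ 0.23183825,  0.91916736, -0.30706129, -0.08423629])}
top {'fx': 437.833126044566, 'fy': 437.833126044566, 'cx': 315.9944397791137, 'cy': 246.673138599197, 'xyz': array([ 0.40726688, -0.02968788,  1.26276864]), 'attitude': array([-0.69355572,  0.71558258, -0.05377824,  0.06348178])}
```

View pics/scene0.png

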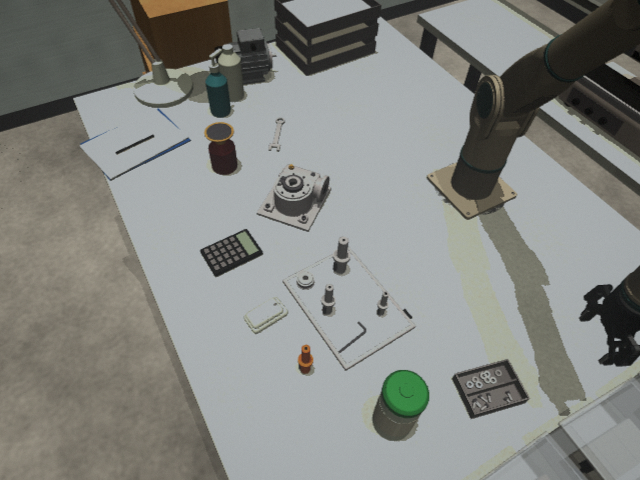

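View pics/top0.png

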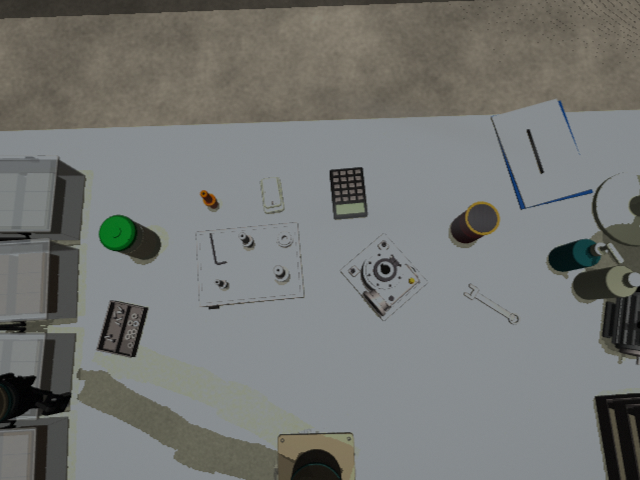

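Top view: shafts at (246,240), (280,273) and (222,284), gear unit hub at about (385,269). I'll zoom in.

```bash
cat > h.py <<'E'
import numpy as np, cv2
from bench import *
from scipy.spatial.transform import Rotation as R
def ray(s,u,v):
    d=R.from_quat(s["attitude"]).apply([(u-s["cx"])/s["fx"],(v-s["cy"])/s["fy"],1]); return np.array(s["xyz"]),d
def onz(s,u,v,z):
    o,d=ray(s,u,v); return o+d*(z-o[2])/d[2]
def proj(s,p):
    c=R.from_quat(s["attitude"]).inv().apply(np.array(p)-s["xyz"]); return np.array([c[0]/c[2]*s["fx"]+s["cx"],c[1]/c[2]*s["fy"]+s["cy"]])
def crop(s,x0,y0,w,h,k,name):
    c=s["img"][y0:y0+h,x0:x0+w,::-1]; cv2.imwrite("pics/"+name,cv2.resize(c,None,fx=k,fy=k,interpolation=cv2.INTER_CUBIC))
E
python3 - <<'E'
from h import *
t=snapshot("top"); c=snapshot("scene")
crop(t,195,220,100,75,8,"t_sh.png"); crop(t,340,230,100,75,8,"t_g.png")
crop(c,300,230,100,75,8,"s_sh.png"); crop(c,255,155,100,75,8,"s_g.png")
E
```

```text
(no output)
```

View pics/t_sh.png

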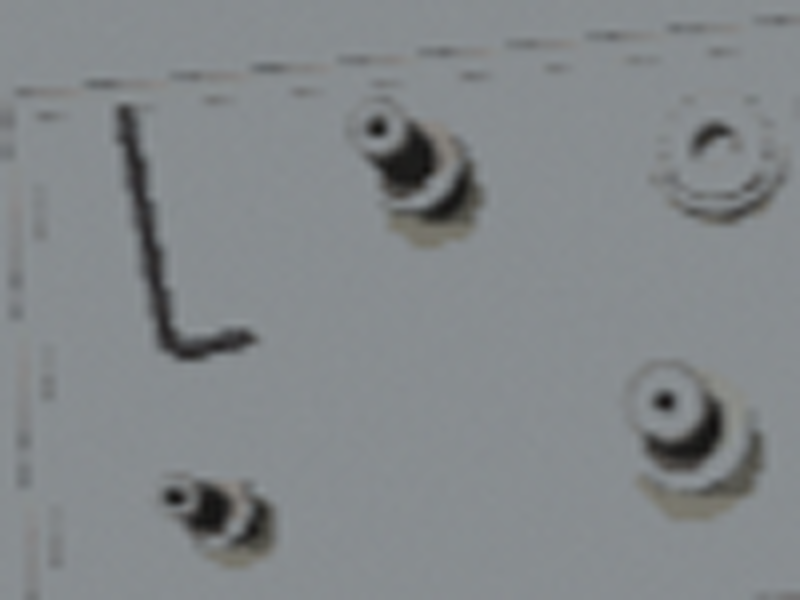

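View pics/t_g.png

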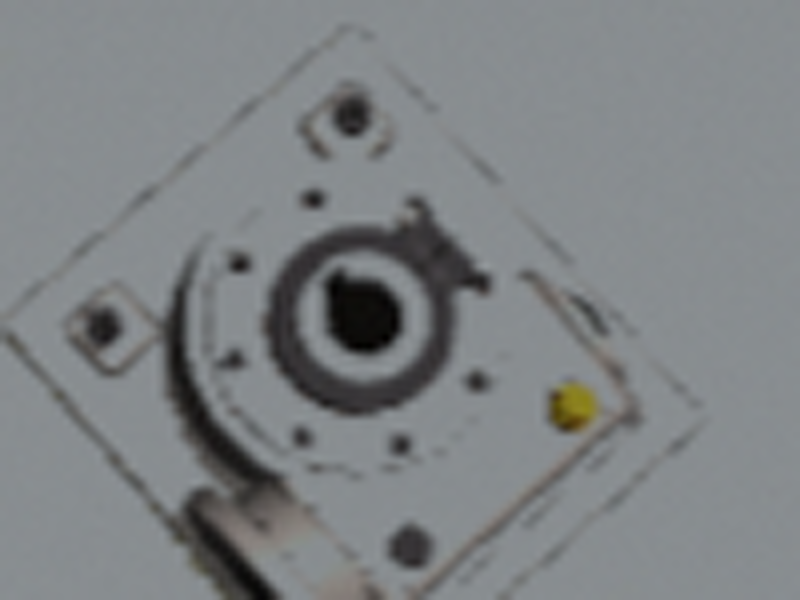

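View pics/s_sh.png

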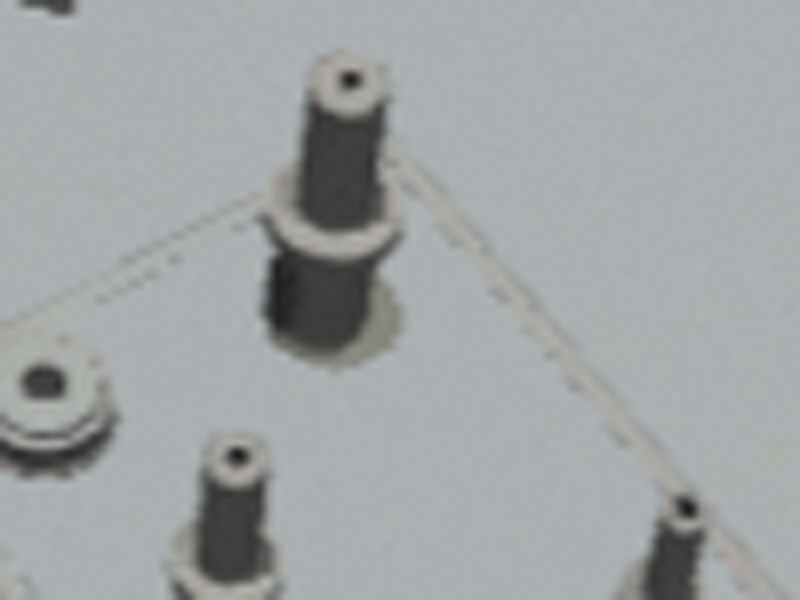

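View pics/s_g.png

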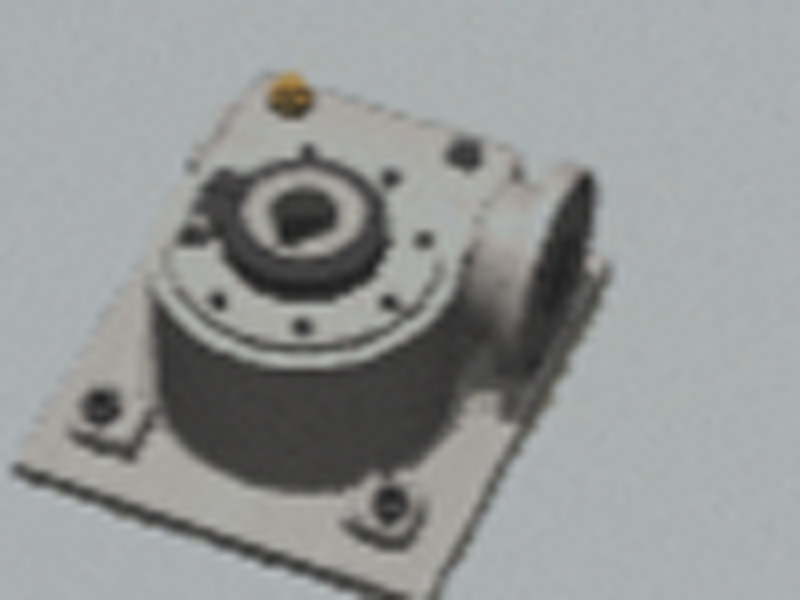

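Middle shaft top at top-view px ~(242,236), large (278,270), small (217,282). Hub centre ~(385.6,269.8) and keyway toward the upper-left (~(382,265)). Next is the middle shaft's key.

```bash
python3 - <<'E'
from h import *
c=snapshot("scene"); t=snapshot("top")
crop(c,303,275,50,50,12,"s_m.png"); crop(t,230,225,40,30,20,"t_m.png")
E
```

```text
(no output)
```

View pics/s_m.png

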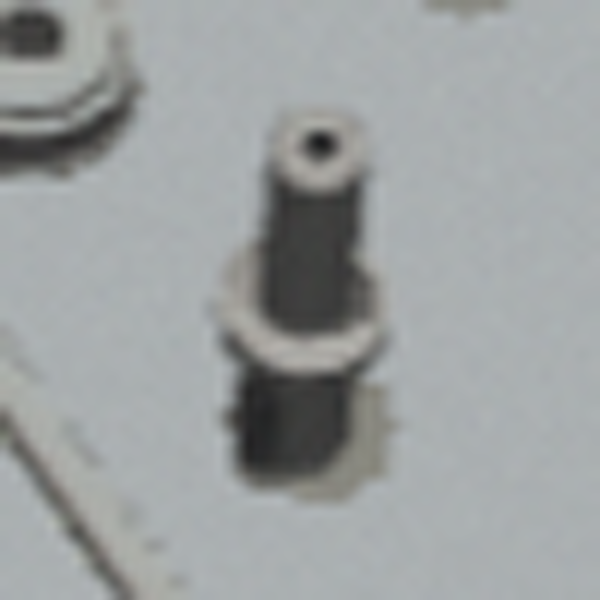

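View pics/t_m.png

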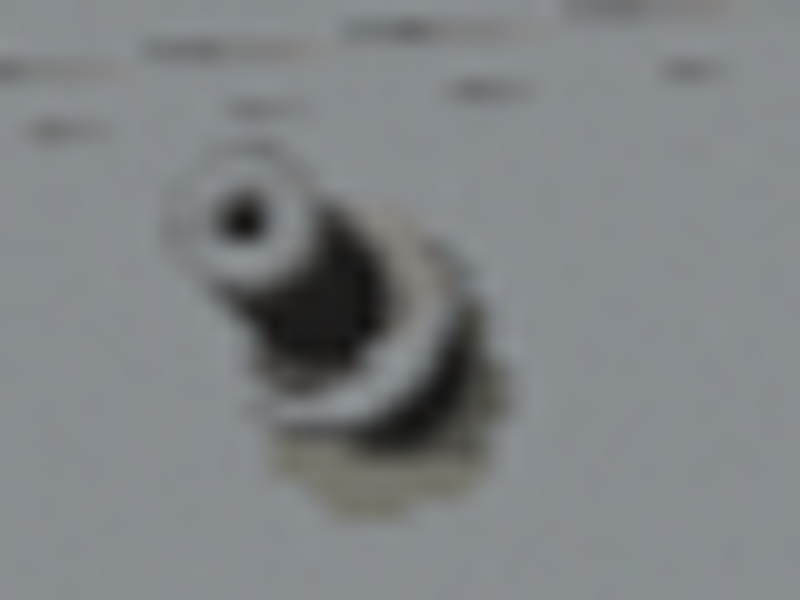

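```bash
python3 - <<'E'
from h import *
t=snapshot("top"); c=snapshot("scene")
def px(x,y,x0,y0,k): return (x0+(x+.5)/k-.5, y0+(y+.5)/k-.5)
mt=px(242,217,230,225,20); mc=px(320,143,303,275,12)
print("m", onz(t,*mt,.130), onz(c,*mc,.130))
# key silhouette in scene: axis of the shaft projection
p=(onz(t,*mt,.130)[:2]+onz(c,*mc,.130)[:2])/2
for z in (.012,.02,.036,.052,.062,.070,.130):
    q=proj(c,[*p,z]); q2=proj(t,[*p,z]); print(z,((q-[303,275]+.5)*12-.5).round(), ((q2-[230,225]+.5)*20-.5).round(), "r(px*12) journal",12.5e-3*c["fx"]/np.linalg.norm(c["xyz"]-np.array([*p,z]))*12)
# others
print("L",onz(t,*px(665,400,195,220,8),.146),onz(c,*px(350,80,300,230,8),.146))
print("S",onz(t,*px(177,497,195,220,8),.110),onz(c,*px(686,508,300,230,8),.110))
# hub: fit the clamp ring / dark bore in both views
for s,nm,ctr,w in((t,"top",(385,269),16),(c,"scene",(293,181),18)):
    g=cv2.cvtColor(s["img"],cv2.COLOR_RGB2GRAY)
    m=(g<60).astype(np.uint8)
    n,l,st,ce=cv2.connectedComponentsWithStats(m)
    for i in range(1,n):
        if np.hypot(*(ce[i]-ctr))<25 and st[i,4]>5: print(nm,ce[i],st[i],g[l==i].mean())
    print(onz(s,*ctr,.1))
print("plate corners top", [onz(t,*px(*q,340,230,8),.01).round(4) for q in((352,25),(5,325),(703,408))])
print("bolts top z~.02?", [onz(t,*px(*q,340,230,8),.018).round(4) for q in((352,116),(103,327))])
print("keyway", onz(t,*px(338,283,340,230,8),.1), "c",onz(t,*px(362,319,340,230,8),.1))
print("keyway sc", onz(c,*px(287,240,255,155,8),.1), "c",onz(c,*px(304,212,255,155,8),.1))
E
```

```text
m [0.63398064 0.17857834 0.13      ] [0.63551509 0.17560642 0.13      ]
0.012 [300. 434.] [401. 366.] r(px*12) journal 57.16878301837828
0.02 [301. 416.] [392. 356.] r(px*12) journal 57.48538946100696
0.036 [305. 379.] [373. 337.] r(px*12) journal 58.1275608504865
0.052 [308. 342.] [354. 317.] r(px*12) journal 58.78188675831973
0.062 [311. 318.] [342. 304.] r(px*12) journal 59.1971251681766
0.07 [313. 299.] [332. 294.] r(px*12) journal 59.53284731885107
0.13 [327. 147.] [253. 211.] r(px*12) journal 62.15412372641548
L [0.53827471 0.08297636 0.146     ] [0.5397623  0.08038897 0.146     ]
S [0.5154016  0.24858289 0.11      ] [0.51757954 0.24592951 0.11      ]
top [383.5        244.28571429] [382 243   4   4  14] 46.142857142857146
top [385.39880952 269.14285714] [374 258  27  24 168] 52.86309523809524
top [384.71830986 268.85915493] [381 264   9  10  71] 18.464788732394368
top [365.48611111 281.18055556] [361 266  14  27  72] 38.43055555555556
[ 0.53608562 -0.1985223   0.1       ]
scene [292.47826087 182.04347826] [290 179   7   6  23] 49.08695652173913
scene [292.90909091 188.95454545] [283 185  20   7  44] 45.18181818181818
[ 0.53757875 -0.20054114  0.1       ]
plate corners top [array([ 0.6523, -0.2134,  0.01  ]), array([ 0.5467, -0.083 ,  0.01  ]), array([ 0.5091, -0.3304,  0.01  ])]
bolts top z~.02? [array([ 0.6174, -0.2103,  0.018 ]), array([ 0.544 , -0.1176,  0.018 ])]
keyway [ 0.54723693 -0.19065216  0.1       ] c [ 0.53493169 -0.19795906  0.1       ]
keyway sc [ 0.55074257 -0.19137252  0.1       ] c [ 0.53882329 -0.20091438  0.1       ]
```

```bash
python3 - <<'E'
from h import *
a=[snapshot("scene") for _ in range(6)]
im=np.mean([s["img"].astype(float) for s in a],0)
c=im[295:322,315:345]; c=np.clip((c-20)*1.7,0,255).astype(np.uint8)[:,:,::-1]
cv2.imwrite("pics/key1.png",cv2.resize(c,None,fx=20,fy=20,interpolation=cv2.INTER_LANCZOS4))
c2=im[255:285,325:355]; c2=np.clip((c2-20)*1.7,0,255).astype(np.uint8)[:,:,::-1]
g=im.mean(2)
print(g[303:317,318:338].round().astype(int))
st=state(); r=R.from_quat(st["tool_rot"]).as_matrix(); print(r.round(3), "jaw ang",np.degrees(np.arctan2(r[1,2],r[0,2])))
E
```

```text
[[174 175 174 126  86 137 162 165 166 153 142 158 167 168 167 161 125 145
  174 174]
 [174 175 174 147  95  90 137 161 167 168 167 167 165 162 157 122 124 163
  174 174]
 [174 174 174 175 144  86  72 112 146 156 158 157 156 130  85 101 154 174
  175 174]
 [175 175 175 174 137  72  50  59  62  74  82  71  62  61  82 143 169 172
  174 174]
 [175 175 174 174 122  48  43  48  56  62  62  62  60  58  90 123 134 159
  174 174]
 [174 174 174 170 117  47  43  41  49  58  61  60  58  57 106 132 133 158
  174 174]
 [175 174 174 140  78  46  41  40  52  61  62  60  59  57 105 132 133 154
  173 174]
 [174 174 175 145  84  45  41  40  52  60  61  59  58  61 108 133 133 137
  161 175]
 [174 174 174 174 122  45  41  41  53  60  60  60  58  66 110 133 134 158
  174 174]
 [174 174 175 174 122  46  39  41  53  61  59  60  61  94 126 133 132 158
  174 174]
 [174 174 175 174 128  59  46  47  56  62  62  64  85 120 133 133 133 159
  175 174]
 [175 174 175 174 144 100  78  73  74  79  86  95 120 133 133 138 140 161
  174 174]
 [174 174 175 174 175 145 115 116 116 127 132 132 132 133 137 161 175 174
  174 174]
 [175 175 174 175 175 175 175 174 174 156 140 140 140 140 160 174 175 174
  175 174]]
[[-0.    -0.908  0.419]
 [ 0.     0.419  0.908]
 [-1.     0.     0.   ]] jaw ang 65.2025043423041
```

View pics/key1.png

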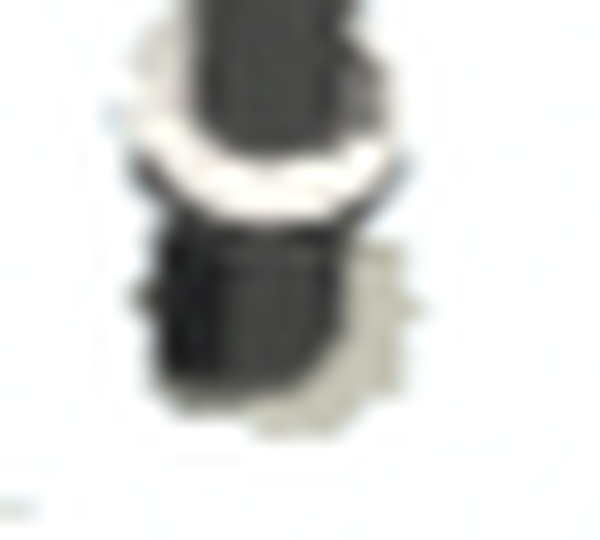

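The dark band with the fuller bottom-left outline at scene px (323–326, 305–313) suggests the key faces roughly 23° yaw. The unit's yaw is about 39° from its plate edges. I'll move above the middle shaft.

Call:
send_rows(deltas=[0,-42,-18.5,0,0,0,85,0,-42,-18.5,0,0,0,85,0,-42,-18.5,0,0,0,85,0,-42,-18.5,0,0,0,85,0,-42,-18.5,0,0,0,85,0,-42,-18.5,0,0,0,85,0,-42,-18.5,0,0,0,85,0,-42,-18.5,0,0,0,85,0,-42,-18.5,0,0,0,85,0,-42,-18.5,0,0,0,85,0,-42,-18.5,0,0,0,85,0,-40,-18.5,0,0,0,85,0,0,0,10,0,0,85,0,0,0,10,0,0,85,0,0,0,10,0,0,85,0,0,0,10,0,0,85,0,0,0,0,0,0,60], force=60)

```text
clock: 2.82
eef_pos: [0.6351, 0.1782, 0.2312]
tool_rot: [-0.155, 0.69, 0.155, 0.69]
contact_force: [-0.5, -0.4, -1.1]
width: 0.811
```

```bash
python3 - <<'E'
from h import *
st=state(); r=R.from_quat(st["tool_rot"]).as_matrix(); print(st["eef_pos"],st["qpos"].round(2),r.round(3), "jaw ang",np.degrees(np.arctan2(r[1,2],r[0,2])))
t=snapshot("top"); c=snapshot("scene")
for s in(t,c): print(proj(s,st["eef_pos"]))
crop(t,190,190,100,75,8,"t2.png"); crop(c,280,210,100,110,6,"s2.png")
E
```

```text
[0.63513578 0.17816864 0.23124799] [-0.45  0.65  0.23  1.49 -0.17  1.02  0.27] [[ 0.    -0.428  0.904]
 [-0.     0.904  0.428]
 [-1.    -0.    -0.   ]] jaw ang 25.31771127689045
[234.08831603 226.9137055 ]
[332.16227981 263.38710584]
```

View pics/t2.png

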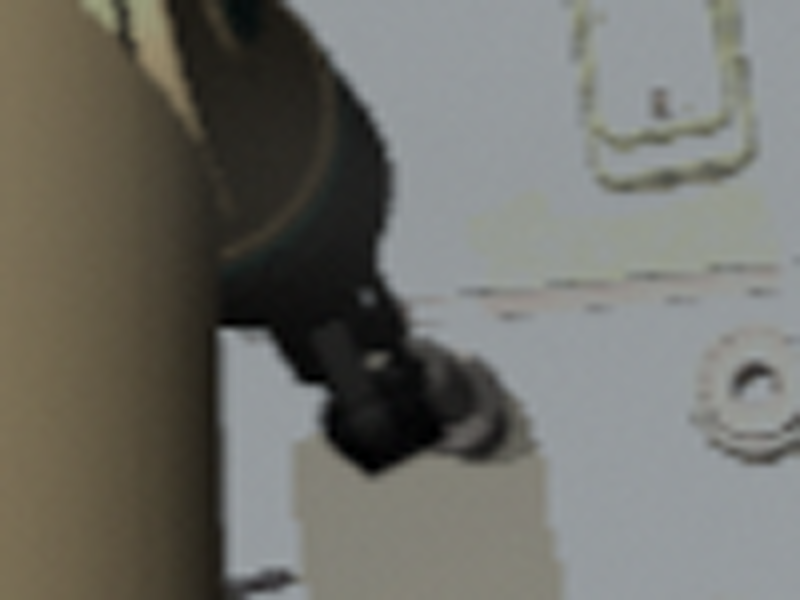

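View pics/s2.png

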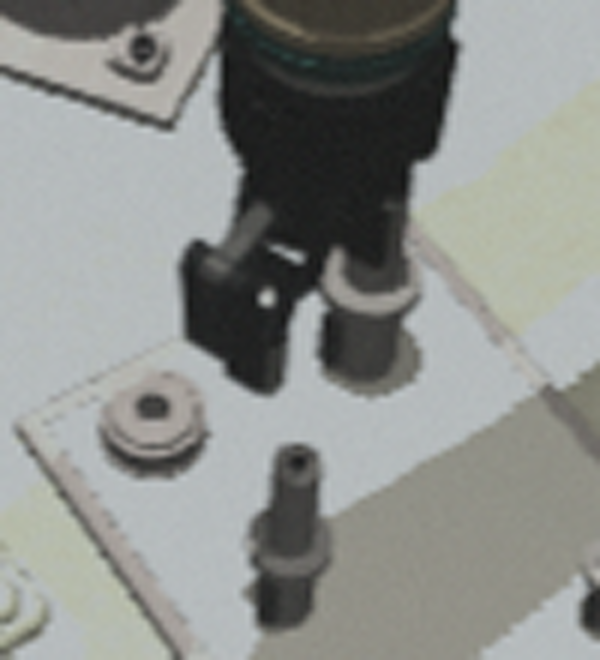

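The gripper is over the middle shaft; its fingers straddle it from above in the scene view, with the shaft top at px ~(329,287). Descending.

Call:
send_rows(deltas=[30,0,0,0,0,0,60,30,0,0,0,0,0,60,30,0,0,0,0,0,60,30,0,0,0,0,0,60,20,0,0,0,0,0,60,10,0,0,0,0,0,60,0,0,0,0,0,0,60])

```text
clock: 3.8
eef_pos: [0.6352, 0.1779, 0.0811]
tool_rot: [-0.154, 0.69, 0.154, 0.69]
contact_force: [-0.5, -0.1, -0.1]
width: 0.703
```

```bash
python3 - <<'E'
from h import *
st=state(); print(st["eef_pos"],st["contact_force"])
t=snapshot("top"); c=snapshot("scene")
crop(t,200,200,80,60,10,"t3.png"); crop(c,290,250,80,80,7,"s3.png")
E
```

```text
[0.63519685 0.17791119 0.08110051] [-0.53777104 -0.06675271 -0.09641507]
```

View pics/t3.png

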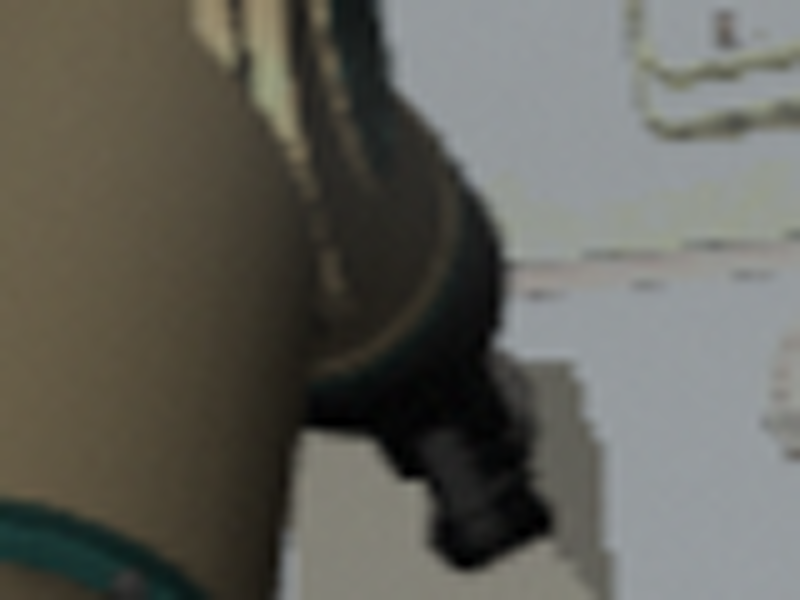

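View pics/s3.png

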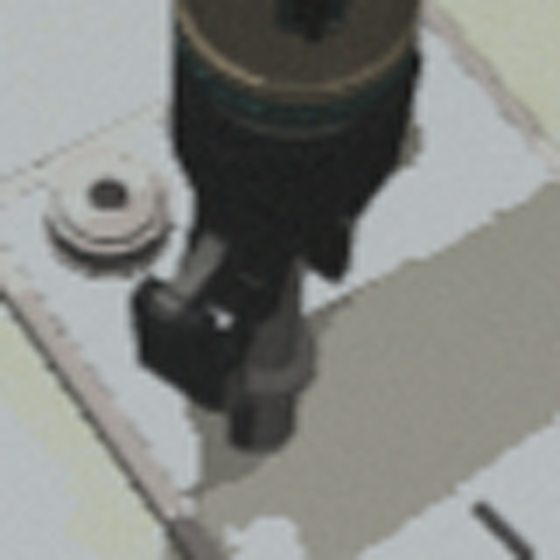

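The shaft stands between the two fingers. Closing, then a small lift.

Call:
send_rows(deltas=[0,0,0,0,0,0,35,0,0,0,0,0,0,28,0,0,0,0,0,0,22,0,0,0,0,0,0,16,0,0,0,0,0,0,12,0,0,0,0,0,0,12,0,0,0,0,0,0,12], force=80)

```text
clock: 4.78
eef_pos: [0.6343, 0.1775, 0.0817]
tool_rot: [-0.154, 0.691, 0.154, 0.689]
contact_force: [-2.8, -1.7, 6.2]
width: 0.213
```

Call:
send_rows(deltas=[-20,0,0,0,0,0,12,-40,0,0,0,0,0,12,-40,0,0,0,0,0,12,-40,0,0,0,0,0,12,-40,0,0,0,0,0,12,0,0,0,0,0,0,12])

```text
clock: 5.52
eef_pos: [0.6376, 0.1785, 0.2657]
tool_rot: [-0.154, 0.687, 0.154, 0.693]
contact_force: [0.1, 0.6, -4.1]
width: 0.216
```

```bash
python3 - <<'E'
from h import *
st=state(); print(st["eef_pos"],st["contact_force"],st["wrist_torque"],st["width"]*85.4)
t=snapshot("top"); c=snapshot("scene")
for s in(t,c): print([proj(s,st["eef_pos"]-np.array([0,0,d])) for d in(0,.069)])
crop(t,170,170,80,80,7,"t4.png"); crop(c,290,210,80,100,8,"s4.png")
E
```

```text
[0.63759364 0.17845672 0.26574527] [ 0.05398269  0.58356616 -4.13706005] [-0.0166325   0.01672685 -0.01602301] 18.456360492585233
[array([231.00457862, 222.79762691]), array([236.75188991, 228.85250235])]
[array([332.11077193, 254.96869832]), array([330.48313191, 272.40940477])]
```

View pics/s4.png

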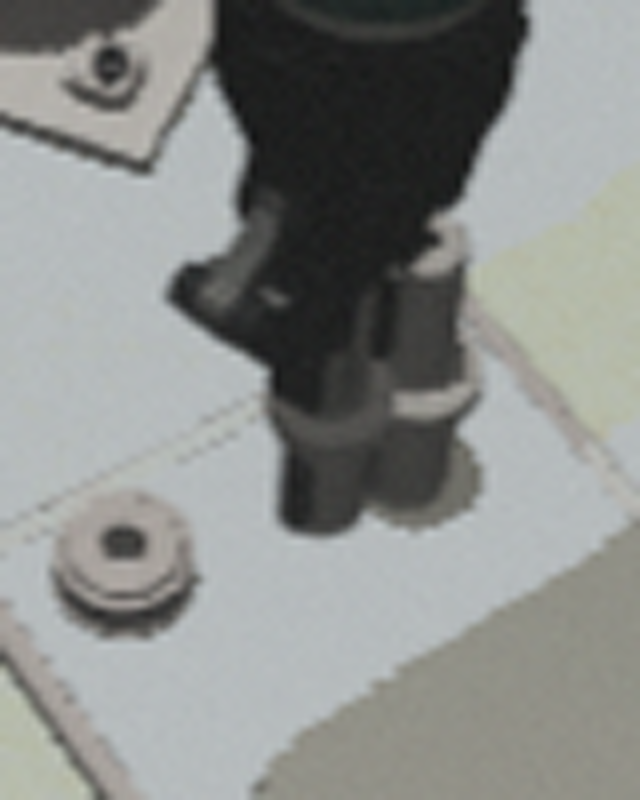

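View pics/t4.png

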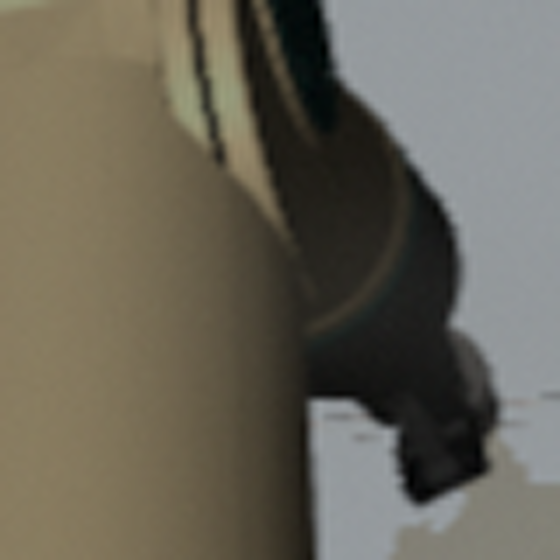

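Shaft is lifted cleanly; bottom end at scene px ~(330,275). I'll move it clear of the large shaft and read the key's direction.

Call:
send_rows(deltas=[-17,14,25,0,0,0,12,-17,14,25,0,0,0,12,-17,14,25,0,0,0,12,0,0,0,0,0,0,12,0,0,0,0,0,0,12])

```text
clock: 6.25
eef_pos: [0.684, 0.2468, 0.3097]
tool_rot: [-0.155, 0.692, 0.154, 0.688]
contact_force: [-0.7, -0.7, -3.8]
width: 0.215
```

```bash
cat >> h.py <<'E'
def keypic(name):
    st=state(); c=[snapshot("scene") for _ in range(4)]
    im=np.mean([s["img"].astype(float) for s in c],0); s=c[0]
    e=st["eef_pos"]; b=proj(s,e-np.array([0,0,.045])); x0,y0=int(b[0])-20,int(b[1])-15
    k=np.clip((im[y0:y0+30,x0:x0+40]-20)*1.7,0,255).astype(np.uint8)[:,:,::-1]
    cv2.imwrite("pics/"+name,cv2.resize(k,None,fx=20,fy=20,interpolation=cv2.INTER_LANCZOS4))
    g=im.mean(2)
    print(e,state()["contact_force"],x0,y0,b); 
    for y in range(y0+6,y0+30): print(y,g[y,x0+9:x0+31].round().astype(int))
E
python3 -c "
from h import *
keypic('k5.png')"
```

```text
[0.68397831 0.24684387 0.30968324] [ 0.55195092  0.58758742 -2.63755673] 309 272 [329.44207108 287.66185003]
278 [184 148  79  36  37  35  36  35  34  34  51  57  54  51  56  59  72  83
  84 109 166 188]
279 [187 177 115  39  35  35  34  33  35  36  50  58  54  51  55  59  73  81
  82  94 157 188]
280 [187 178 124  57  44  38  34  34  35  37  50  57  54  52  57  60  74  82
  82  94 158 188]
281 [188 180 125  76  74  56  41  35  34  39  52  58  58  58  60  69  78  82
  83 104 163 188]
282 [188 189 136  77  82  80  65  44  40  48  56  59  61  64  70  79  83  83
  85 116 167 189]
283 [188 189 146  80  74  80  82  73  65  64  67  67  72  79  83  85  83  83
  80 123 172 189]
284 [188 188 159  98  68  77  81  83  84  82  84  83  84  83  84  83  81  77
  80 148 185 188]
285 [188 189 188 160  96  64  75  81  82  84  83  84  83  82  82  82  78  72
 113 169 188 188]
286 [189 189 189 189 135  62  61  66  73  79  81  81  81  78  74  69  69 104
 159 186 187 189]
287 [188 188 188 188 139  65  58  62  62  65  66  65  66  65  63  62  96 160
 186 187 189 188]
288 [189 189 188 188 133  50  46  50  58 
[... 588 characters left out ...]
3  60 105 167 188
 189 189 188 187]
295 [189 188 188 175 111  44  40  38  49  62  64  65  64  61  67 129 178 188
 188 188 189 188]
296 [189 189 188 189 147  74  48  48  57  63  63  64  66  71 110 168 189 188
 188 188 188 188]
297 [188 188 188 188 189 153 103  94  88  80  80  84 101 127 168 188 188 188
 187 189 188 189]
298 [188 188 188 188 189 189 186 182 169 154 152 163 175 186 188 188 188 189
 188 189 188 188]
299 [189 189 189 188 189 189 188 188 188 188 189 189 189 188 189 188 188 189
 189 188 188 189]
300 [189 188 188 189 189 188 189 188 188 188 189 188 188 188 188 188 188 188
 189 189 188 188]
301 [189 189 188 189 189 189 188 188 189 188 187 188 188 189 188 188 188 189
 188 188 188 188]
```

View pics/k5.png

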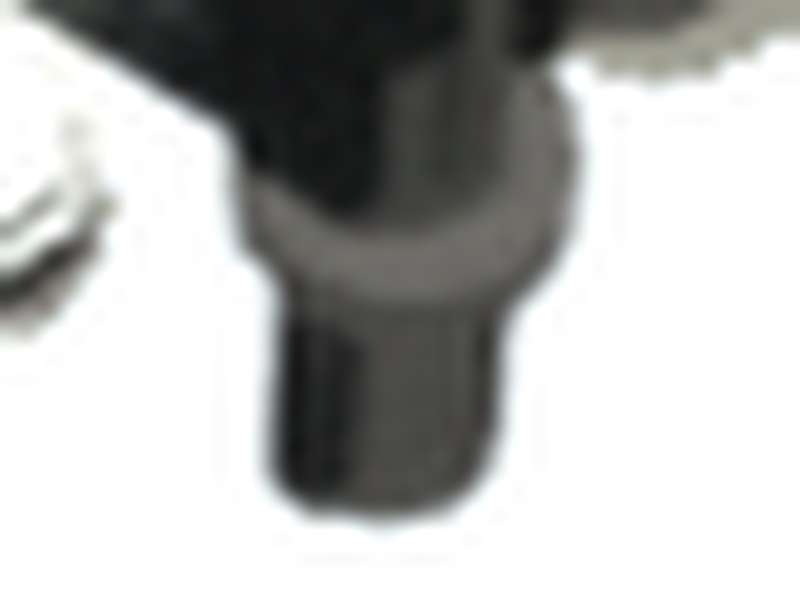

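The key shows as the dark band at px 322–326, left of the axis at ~327.8, so about 30° off the camera direction. I'll turn +30° to centre it and refine.

Call:
send_rows(deltas=[0,0,0,-10,0,0,12,0,0,0,-10,0,0,12,0,0,0,-10,0,0,12,0,0,0,0,0,0,12,0,0,0,0,0,0,12])

```text
clock: 7.08
eef_pos: [0.6851, 0.2475, 0.3122]
tool_rot: [-0.327, 0.627, 0.327, 0.627]
contact_force: [-0.2, 0.2, -4.1]
width: 0.209
```

```bash
python3 -c "
from h import *
keypic('k6.png'); r=R.from_quat(state()['tool_rot']).as_matrix(); print(np.degrees(np.arctan2(r[1,2],r[0,2])))"
```

```text
[0.68508674 0.24752915 0.31224068] [ 0.3781246   0.57530954 -3.86210989] 309 272 [329.20619311 287.48086776]
278 [187 173 122  72  50  34  35  35  37  42  43  44  44  41  37  36  38  40
  68 116 168 187]
279 [188 173 121  82  62  41  39  36  35  37  37  38  36  35  35  34  35  47
  72 112 166 187]
280 [187 167 116  82  81  68  59  47  35  35  36  36  35  34  39  38  37  60
  78 118 168 188]
281 [188 164 112  83  85  74  60  46  36  35  36  35  36  36  46  56  61  75
  83 117 169 187]
282 [188 167 111  77  83  82  68  51  40  38  39  36  36  35  53  64  75  82
  82 131 176 188]
283 [187 188 135  71  79  83  84  76  64  56  52  50  47  48  65  78  81  84
  79 128 176 188]
284 [187 188 159  96  68  80  83  84  83  81  83  83  83  84  83  82  82  78
  89 155 187 187]
285 [188 188 188 139  68  69  80  82  82  82  81  83  84  83  83  82  75  70
 127 175 186 187]
286 [188 188 188 171 113  61  63  71  76  79  81  83  81  80  75  69  70 111
 166 186 187 187]
287 [188 187 188 177 118  58  61  62  63  65  68  68  67  64  62  62 109 166
 188 188 187 187]
288 [188 188 188 167 107  57  59  63  62 
[... 606 characters left out ...]
 187 188 186 188]
295 [188 188 188 187 138  69  63  51  41  40  42  54  62  61  80 154 188 189
 188 187 188 187]
296 [188 188 188 188 173 121  71  54  40  41  42  54  62  70 124 173 187 188
 188 187 187 187]
297 [187 187 188 187 188 172 132  80  46  40  50  68  91 128 172 188 187 187
 187 188 187 188]
298 [188 187 188 188 187 187 187 152  94  78 104 132 170 188 188 187 187 188
 188 188 187 187]
299 [187 187 187 187 187 187 188 186 188 188 187 187 188 187 187 187 187 188
 187 187 187 188]
300 [189 187 187 188 187 188 187 189 186 188 188 187 188 187 187 187 187 188
 187 188 188 187]
301 [186 188 188 187 188 187 188 187 187 188 187 188 187 188 189 187 188 187
 188 186 187 188]
55.14390091291197
```

View pics/k6.png

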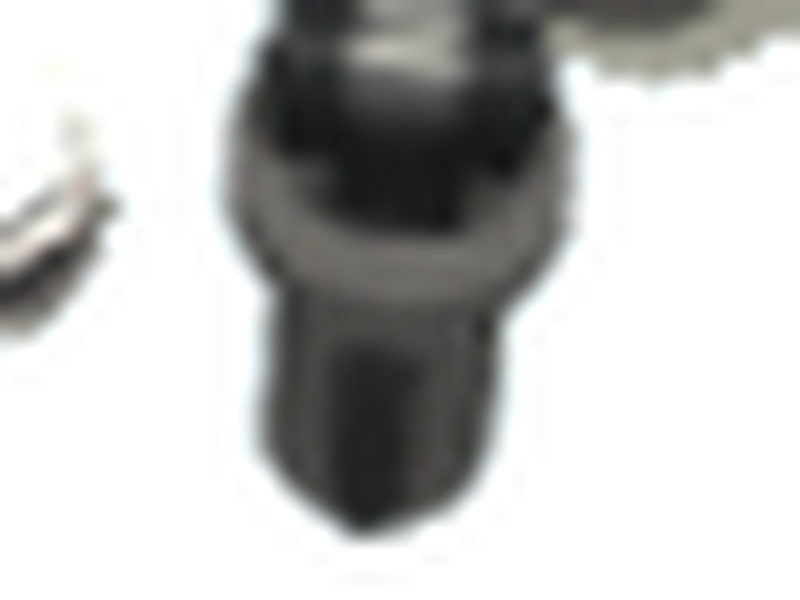

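The key band is now centred at px 327.0 against the axis at 327.4, about 3° short, so its yaw is ~52°. That needs a −13° turn for the keyway at 39°. Moving over the hub.

Call:
send_rows(deltas=[0,-13.3,-45.1,0,0,0,12,0,-13.3,-45.1,0,0,0,12,0,-13.3,-45.1,0,0,0,12,0,-13.3,-45.1,0,0,0,12,0,-13.3,-45.1,0,0,0,12,0,-13.3,-45.1,0,0,0,12,0,-13.3,-45.1,0,0,0,12,0,-13.3,-45.1,0,0,0,12,0,-13.3,-45.1,0,0,0,12,0,-13.3,-45.1,0,0,0,12,0,0,0,6.5,0,0,12,0,0,0,6.5,0,0,12,30,0,0,0,0,0,12,30,0,0,0,0,0,12,30,0,0,0,0,0,12,0,0,0,0,0,0,12,0,0,0,0,0,0,12,0,0,0,0,0,0,12])

```text
clock: 9.52
eef_pos: [0.5381, -0.1987, 0.2239]
tool_rot: [-0.255, 0.659, 0.254, 0.661]
contact_force: [0.2, 0.2, -3.7]
width: 0.214
```

```bash
python3 -c "
from h import *
st=state();r=R.from_quat(st['tool_rot']).as_matrix(); print(st['eef_pos'],st['qpos'].round(2),r[:,0].round(3),np.degrees(np.arctan2(r[1,2],r[0,2])))
t=snapshot('top'); c=snapshot('scene')
e=st['eef_pos']
print([proj(s,e-np.array([0,0,d])) for s in (t,c) for d in (.011,.069)])
crop(t,340,210,100,90,6,'t7.png'); crop(c,255,125,90,90,7,'s7.png')"
```

```text
[ 0.53805747 -0.19872456  0.22390031] [ 0.17  0.53  0.2   1.75 -0.13  0.87  1.17] [ 0.003 -0.001 -1.   ] 42.1908743871025
[array([391.55829171, 262.80853925]), array([388.04375219, 265.74635639]), array([292.71951749, 152.55094887]), array([292.9438887 , 167.87465635])]
```

View pics/t7.png

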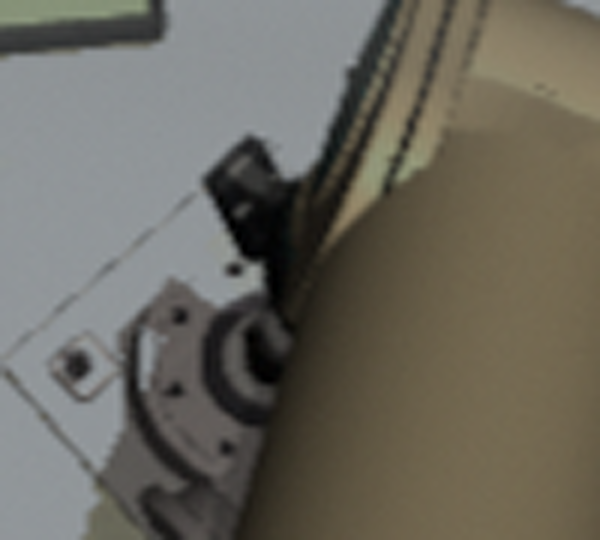

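View pics/s7.png

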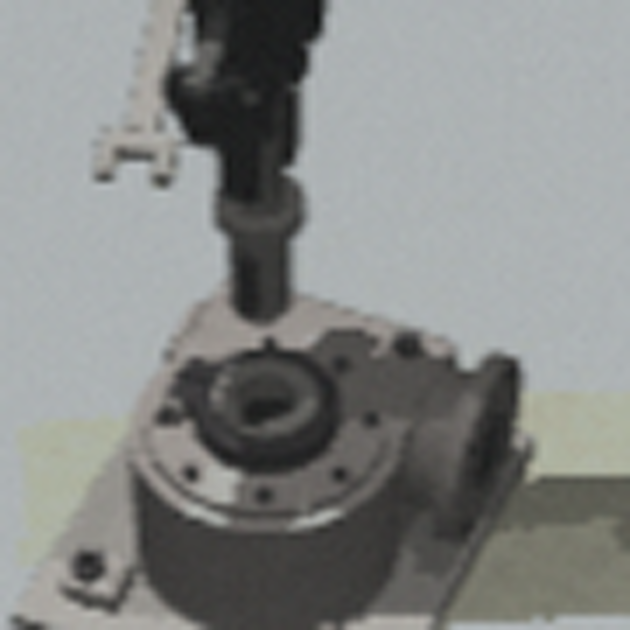

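```bash
python3 - <<'E'
from h import *
st=state(); e=st["eef_pos"]
a=[snapshot("scene") for _ in range(4)]; c=a[0]; g=np.mean([s["img"].astype(float) for s in a],0).mean(2)
ca=c["xyz"][:2]-e[:2]; ca/=np.linalg.norm(ca)
zb=e[2]-.0691
print("pred end", proj(c,[*(e[:2]+ca*.0105),zb]), "axis", proj(c,[*e[:2],zb]), "hub face at tcp xy",proj(c,[*e[:2],.1]))
print("cols 284..300"); 
for y in range(150,174): print(y,g[y,284:301].round().astype(int))
print("cols 276..312")
for y in range(170,196): print(y,g[y,278:310].round().astype(int))
E
```

```text
pred end [293.13771692 170.65407913] axis [293.0999355  168.01022645] hub face at tcp xy [293.29210366 181.4576901 ]
cols 284..300
150 [177 168 109  35  31  30  32  31  46  52  48  58 112 157 174 177 177]
151 [177 167 108  33  32  31  32  32  42  52  48  56  70 102 156 177 176]
152 [177 156  96  38  33  34  33  31  43  52  50  54  68  76 139 174 178]
153 [176 139  80  53  44  37  34  34  46  52  52  58  69  75 109 159 175]
154 [176 140  89  78  71  61  53  46  51  55  55  62  73  76 105 155 178]
155 [176 140  87  76  76  69  62  59  59  60  63  72  75  73 101 154 176]
156 [177 139  81  71  75  74  73  70  70  73  76  75  73  65 110 160 177]
157 [176 148  92  60  65  71  73  74  75  74  74  70  60  66 130 170 176]
158 [177 176 149  93  60  59  61  65  66  66  60  57  60 109 161 177 176]
159 [176 176 175 141  80  57  59  57  58  59  58  55  86 151 176 178 176]
160 [177 177 177 143  81  54  56  58  58  58  58  55  92 153 178 177 177]
161 [176 177 176 143  78  47  49  55  58  58  58  55  93 153 177 177 177]
162 [177 176 176 142  77  41  38  45  53  59  58  54  85 151 176 176 176]
163 [17
[... 3566 characters left out ...]
 102 103 102 100  86  84]
191 [127 148 146 116 107 136 150 162 133  81  65  48  39  36  36  37  38  39
  42  45  60  88 101 102  98  88  92 101 101  93  76  91]
192 [104 133 127  79  44 116 152 165 172 171 153 105  62  54  54  53  59  62
  72  93 102 102 101 100  73  38  67  93  99  84  91 101]
193 [117 104 134 108  72 124 163 172 171 173 167 132 102 102 101 102 103 102
 103 101 101 101 100 100  78  55  68  82  74  81  96  93]
194 [152 119  93 125 147 161 171 170 170 172 136 102 100  99  86  88 100 101
 103 103 103 103 102 101 101  98  86  70  82  97 100  79]
195 [137 152 123  88 115 151 167 170 171 172 136 100 102  75  45  58  89 101
 102 101 101 103 101 101  98  86  74  90 102  99  80  58]
```

Scene view: shaft axis ~292.0 (row 165), hub centre ~(292.3,181.4), so they agree within about 1 mm. Lowering to the mouth.

Call:
send_rows(deltas=[20,-0.2,-1,0,0,0,12,20,0,0,0,0,0,12,10,0,0,0,0,0,12,0,0,0,0,0,0,12,2,0,0,0,0,0,12,2,0,0,0,0,0,12,2,0,0,0,0,0,12,2,0,0,0,0,0,12])

```text
clock: 10.82
eef_pos: [0.5364, -0.1993, 0.1644]
tool_rot: [-0.255, 0.66, 0.254, 0.66]
contact_force: [-0.4, -0.5, -3.0]
width: 0.215
```

```bash
cat >> h.py <<'E'
def rep():
    st=state();r=R.from_quat(st['tool_rot']).as_matrix(); e=st['eef_pos']
    print(e.round(4),'bottom-face mm',((e[2]-.0691-.1)*1000).round(1),'F',st['contact_force'].round(1),'T',st['wrist_torque'].round(2),'down',r[:,0].round(3),'jaw',np.degrees(np.arctan2(r[1,2],r[0,2])).round(2))
E
python3 -c "
from h import *
rep(); c=snapshot('scene'); crop(c,255,135,80,70,9,'s8.png')"
```

```text
[ 0.5364 -0.1993  0.1644] bottom-face mm -4.7 F [-0.4 -0.5 -3. ] T [-0.04  0.06  0.04] down [ 0. -0. -1.] jaw 42.2
```

View pics/s8.png

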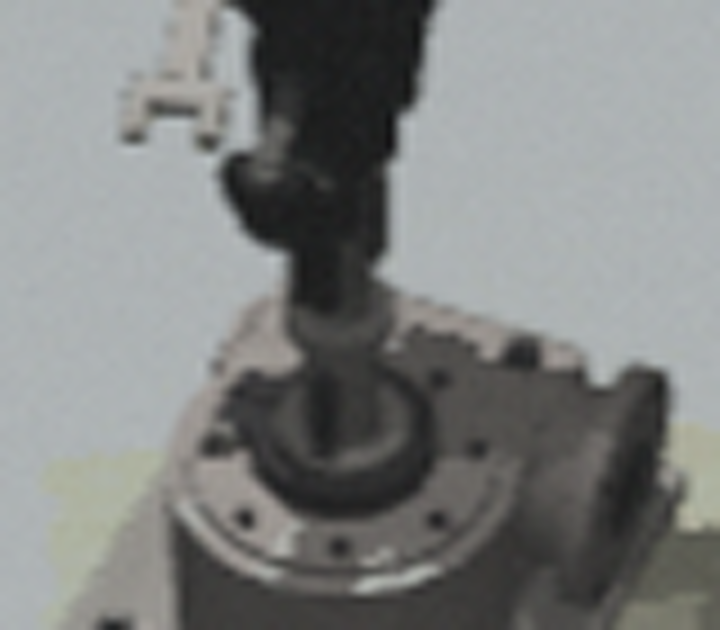

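The journal end is 4.7 mm into the bore with no contact force. Continuing.

Call:
send_rows(deltas=[2,0,0,0,0,0,12,2,0,0,0,0,0,12,2,0,0,0,0,0,12,2,0,0,0,0,0,12,0,0,0,0,0,0,12])

```text
clock: 11.5
eef_pos: [0.5363, -0.1992, 0.1561]
tool_rot: [-0.255, 0.66, 0.255, 0.66]
contact_force: [-0.6, -0.9, -3.9]
width: 0.216
```

```bash
python3 -c "
from h import *
rep()"
```

```text
[ 0.5363 -0.1992  0.1561] bottom-face mm -13.0 F [-0.6 -0.9 -3.9] T [-0.26  0.04  0.01] down [-0. -0. -1.] jaw 42.2
```

13 mm in with no load, past the 8 mm where a misaligned key would rest, so the key is in the keyway. Lowering to just above the collar.

Call:
send_rows(deltas=[3,0,0,0,0,0,12,3,0,0,0,0,0,12,3,0,0,0,0,0,12,3,0,0,0,0,0,12,3,0,0,0,0,0,12,3,0,0,0,0,0,12,3,0,0,0,0,0,12,3,0,0,0,0,0,12,3,0,0,0,0,0,12,3,0,0,0,0,0,12,0,0,0,0,0,0,12])

```text
clock: 12.88
eef_pos: [0.5361, -0.1994, 0.1258]
tool_rot: [-0.254, 0.66, 0.254, 0.66]
contact_force: [-1.1, -2.7, -5.6]
width: 0.212
```

```bash
python3 -c "
from h import *
rep()"
```

```text
[ 0.5361 -0.1994  0.1258] bottom-face mm -43.3 F [-1.1 -2.7 -5.6] T [-0.87  0.37 -0.  ] down [-0.001 -0.    -1.   ] jaw 42.19
```

Call:
send_rows(deltas=[2,0,0,0,0,0,12,2,0,0,0,0,0,12,1,0,0,0,0,0,12,1,0,0,0,0,0,12,0,0,0,0,0,0,12])

```text
clock: 13.5
eef_pos: [0.5362, -0.1994, 0.1202]
tool_rot: [-0.255, 0.66, 0.254, 0.66]
contact_force: [-2.6, -4.3, -1.1]
width: 0.215
```

```bash
python3 -c "
from h import *
rep()"
```

```text
[ 0.5362 -0.1994  0.1202] bottom-face mm -48.9 F [-2.6 -4.3 -1.1] T [-1.04  0.66  0.01] down [-0. -0. -1.] jaw 42.18
```

Call:
send_rows(deltas=[0.5,0,-0.4,0,0,0,12,0.5,0,0,0,0,0,12,0.5,0,0,0,0,0,12,0,0,0,0,0,0,12], force=100)

```text
clock: 14.0
eef_pos: [0.5363, -0.1995, 0.1198]
tool_rot: [-0.255, 0.659, 0.254, 0.66]
contact_force: [-4.1, -3.7, 7.6]
width: 0.211
```

```bash
python3 -c "
from h import *
rep()"
```

```text
[ 0.5363 -0.1995  0.1198] bottom-face mm -49.3 F [-4.1 -3.7  7.6] T [-0.65  1.06  0.01] down [ 0.001 -0.    -1.   ] jaw 42.19
```

Call:
send_rows(deltas=[0.5,0,0,0,0,0,12,0,0,0,0,0,0,12,0,0,0,0,0,0,12])

```text
clock: 14.38
eef_pos: [0.5363, -0.1996, 0.1198]
tool_rot: [-0.255, 0.659, 0.254, 0.66]
contact_force: [-5.8, -3.6, 11.2]
width: 0.21
```

```bash
python3 -c "
from h import *
rep(); c=snapshot('scene'); crop(c,265,150,60,50,12,'s9.png');rep()"
```

```text
[ 0.5363 -0.1996  0.1198] bottom-face mm -49.3 F [-5.8 -3.6 11.2] T [-0.59  1.28  0.04] down [ 0.001 -0.    -1.   ] jaw 42.19
[ 0.5363 -0.1995  0.1198] bottom-face mm -49.3 F [-5.7 -2.9 12.2] T [-0.59  1.26  0.05] down [ 0.001  0.    -1.   ] jaw 42.19
```

View pics/s9.png

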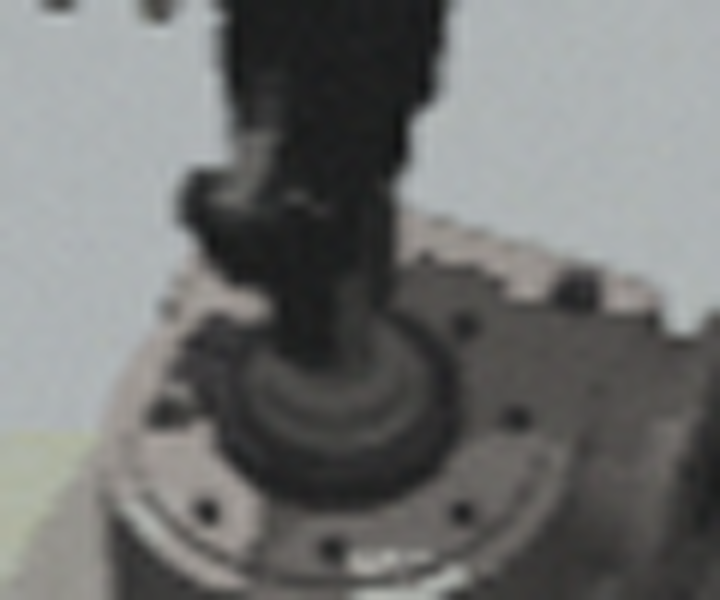

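The collar sits concentrically on the hub at crop (335,400), with no gap visible. A small relief of the side load and a touch more push will confirm it's solid.

Call:
send_rows(deltas=[0.2,0.1,-0.5,0,0,0,12,0,0,0,0,0,0,12,0,0,0,0,0,0,12,0,0,0,0,0,0,12])

```text
clock: 14.92
eef_pos: [0.5362, -0.1996, 0.1197]
tool_rot: [-0.255, 0.659, 0.254, 0.66]
contact_force: [-4.7, -2.3, 12.8]
width: 0.21
```

```bash
python3 -c "
from h import *
rep()"
```

```text
[ 0.5362 -0.1996  0.1197] bottom-face mm -49.4 F [-4.7 -2.3 12.8] T [-0.46  1.13  0.04] down [ 0.002  0.    -1.   ] jaw 42.2
```

```bash
python3 -c "
from h import *
c=snapshot('scene'); cv2.imwrite('pics/end.png',c['img'][:,:,::-1]); rep()"
```

```text
[ 0.5362 -0.1996  0.1197] bottom-face mm -49.4 F [-5.  -1.8 12.4] T [-0.38  1.14 -0.03] down [ 0.002  0.    -1.   ] jaw 42.2
```

View pics/end.png

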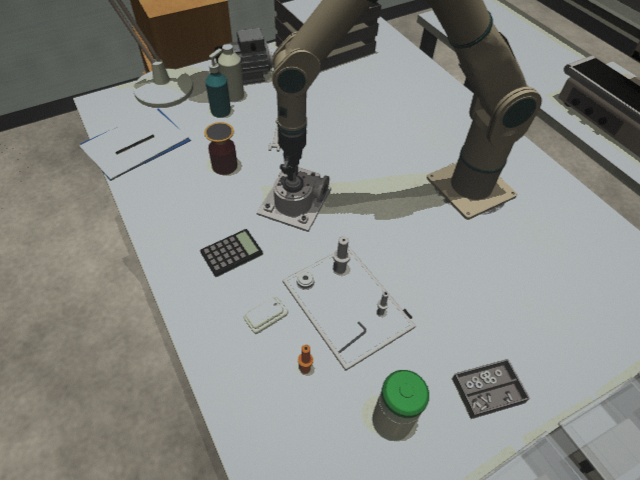

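The large shaft (342,255), the small shaft (383,303) and everything else in view are where they started. The middle shaft is in the hub, held and pressed. Handing in.

```bash
python3 -c "
from h import *
print(close_job()); rep()"
```

```text
the job is handed in; nothing more can be done
None
the job is handed in; nothing more can be done
```

The middle shaft is fully home in the hub, key in the keyway, and I handed the job in at about 15 s with the gripper still holding it and pressing down.

- **Insertion:** I turned the shaft to line up with the keyway using the camera view. It slid past the 8 mm point, where a misaligned key would stop, with no load.
- **Seating:** The last reading put the collar stop at 49.4 mm of the nominal 50 mm. The grip height was uncertain by about 0.6 mm, so this agrees with the collar resting on the hub. More push moved it only about 0.1 mm further, and the picture shows no gap.
- **Push and grip:** The wrist read about 12.5 N upward. With the shaft's weight added, that is roughly 16 N at the collar. Grip is 100 N.
- **Other items:** In the last scene picture the other two shafts and the other bench items look unmoved; the arm partly hides the spanner.

**Disagreements:** The two cameras differed by about 3 mm on positions, so I used an average and then compared the shaft with the hub within the scene view. A side load of about 5 N remained at the end; a small shift only partly relieved it.

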